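# Dip-check the water level of a bench tube warmer

## Robot

A 7-joint arm with a two-finger parallel gripper is mounted at the origin on the work surface. World frame = base frame: x ahead of the robot, y to its left, z up, the work surface at z = 0. Lengths are in m, angles in rad, forces in N, time in s.
With the tool pointing down it reaches from about 0.4 to 0.85 m from the base axis. Payload 10.4 kg.
Tool frame: the origin (TCP) lies between the finger pads; the fingertips stand ctrl.tip_reach ahead of it and the grasp point (between the pads) lies 3 mm ahead of it (ctrl.tip_reach is the distance from the TCP to the fingertips, in m); z points along the fingers, y is the line along which they close (so a half turn about z gives the same grasp; the last joint's range is limited). The gripper opens to 87 mm and grips with 3 to 60 N. Pads are 19 mm wide; open, the fingers measure 117 mm over their backs; the gripper's body (75 mm by 190 mm) begins 51 mm behind the grasp point.
Start: joints at [-1.228, 0.332, -0.065, 1.46, 0.022, 1.35, -0.088], TCP at [0.224, 0.584, 0.245] pointing down, gripper open.
Joint ranges: [-2.6, 2.6], [-0.5, 2.12], [-1.47, 1.34], [0.16, 2.42], [-1.27, 4.41], [0.06, 2.06], [-2.6, 2.6]. Speed limits (rad/s): [2.22, 2.22, 2.79, 2.79, 3.14, 3.14, 3.14].

## Interface

Orientations are given as a rotation vector (axis times angle).
In Python, from bench import ctrl, capture, camera_info, order gives the robot as it stands.
- The arm moves only by the tool carry_out, never from a script. Its arguments are lists of equal length, an entry for each row: "offset": the shift along the world's x, y, z in m, a list of three; "turn": the turn about the world's z in degrees; "hand": the opening, from 0 (shut) to 1 (fully open). In form: {"offset": [[dx, dy, dz], ...], "turn": [turn, ...], "hand": [hand, ...]}. A call has 1 to 8 rows; each row is the pose to reach, as a shift and turn from the pose commanded when the call began; what a row does not reach only later rows make up. A row lasts 1/8 s, in which the tool goes at most 62.5 mm and 10.7 degrees, less where a joint would pass 70% of its speed; a pose out of reach is approached as far as the arm can. A call with a gripper value outside its range is refused whole. The fingers move at their own pace and stop on an object; "squeeze" is the grip in N (left out, the last holds). Time passes only in rows, so rows that repeat a pose let the fingers close. It gives the time, the measured TCP pose, the force, the opening and the grip force at its end, in the units of the state.
- ctrl.get_obs(): the state, without advancing time (a new reading comes with each control period).
- capture(name): name is "scene" or "top"; returns the picture (400x640x3 uint8, red, green, blue); there is no depth.
- camera_info(name): a dict with "mtx" (3x3 intrinsics, pixels), "rvec" (rotation vector, rad) and "tvec" (3), from world to camera coordinates, as OpenCV has them. Camera axes: x right, y down, z forward; pixel columns grow to the right and rows downward; lengths in m; the calibration is good to about 2 mm. A picture is of the moment at which its call begins. camera_info takes no time and is no camera call.
- order.finish_job(): hands the job in; it is judged then, once.
The state is a dict: "t": time; "joints": joint angles; "qvel": joint speeds; "tau": joint torques, N m; "tcp_pos": TCP position; "tcp_rot": TCP orientation; "wrist_force": force on the tool from outside, world axes, zero at the start; "ft_torque": the same for the moment, N m; "grip_width": finger opening in m; "finger_force": force on a finger pad.
Only numpy, scipy, OpenCV 4.12 (cv2) and the standard library are available. Lean on these libraries where they do the work, as an engineer would, in place of code of your own. Each camera call takes 0.05 s, during which the arm holds its last target. There are 200 camera calls.

## Task

Check the water level of the tube warmer: slide its clear guard fully open, take the level stick from its draining stand, lower it upright down the level tube until its collar stops on the tube's mouth, and leave it there for a second. Then draw the stick right out and finish holding it by the handle, level and still, with the tip over the middle of the drip tray and well clear above it for reading. Leave the guard open for topping up and the other things on the bench where they are.

Things in the scene. Friction and masses are not known exactly. Their poses are not given: they have to be found in the camera images.
- guard (a joint): opening of the warmer's clear sliding guard, m: 0 shut, 0.145 fully open (end stop). It slides along the warmer's +y axis in tracks on top of the case, with about 1.5 N of friction, and stays where it is left. When shut it lies 4 mm above the level tube and blocks it.
- guard_tab (a point): centre of the grey upright tab on the guard, by which it is pulled: 80 mm long (along the warmer's x), 12 mm thick (along the sliding direction), 28 mm tall, standing on the 4 mm clear sheet; the centre is 14 mm above the sheet's top and 14 mm below the tab's top, 0.146 m above the bench. Axes are the warmer's: +y is the opening direction, z up. With the guard shut the tab stands 55 mm to the +y side of the level tube's axis, fully open 200 mm.
- warmer: the white tube warmer, fixed, 200 (x) x 320 (y) x 110 mm (z); origin at the centre of its underside, display and switches on its -x side. Two aluminium tracks run along y on its top at x = +-86 mm, their tops 134 mm above the bench. In the middle of the aluminium tube block in its -y half stands the level tube, with two rows of tube wells 47 mm to either side of it.
- level_tube_mouth (a point): centre of the level tube's mouth, at the height of its rim, 124 mm above the bench (14 mm above the warmer's top): an upright steel tube with a flared mouth, rim 28 mm outside and 22 mm inside, narrowing within 14 mm to a 12 mm bore more than 105 mm deep. It lies at (0, -75, 124) mm in the warmer's frame, z up.
- stick: the level stick, one rigid straight round piece about 90 g, 191 mm long; origin at its tip, +z along it from the tip to the handle's end. From the tip: steel rod 8 mm thick and 105 mm long with engraved rings and a tapered tip, then a collar 30 mm across and 6 mm thick, then a black round handle 16 mm thick and 80 mm long. It starts upright in the draining stand, tip down, the collar resting on the stand's rim. Its tip end, with the marks, is the end that is read.
- stick_handle (a point): centre of the stick's handle, on its axis, 46 mm above the collar's underside and 151 mm from the tip; 0.171 m above the bench at the start. z points from the tip to the handle's end.
- stick_collar (a point): centre of the underside of the stick's collar, 105 mm from the tip; it meets the level tube's rim when the stick is fully in.
- stick_tip (a point): the stick's tip, 151 mm from the handle's centre.
- stand: the fixed draining stand: a steel disc 90 mm across and 12 mm thick carrying an upright tube 20 mm outside, 12 mm bore, rim 125 mm above the bench; origin at the centre of its underside.
- tray_centre (a point): centre of the fixed stainless drip tray's inner floor, 3 mm above the bench; the tray is 200 (x) x 150 (y) x 24 mm with a folded white wipe in it.
- tray: the same drip tray; origin at the centre of its underside.
- dish: bystander: closed clear dish, 92 mm across, 16 mm high; origin under its centre.
- bottle: bystander: amber bottle, 56 mm across, 105 mm high; origin under its centre.
- jar: bystander: clear jar with a white cap, 60 mm across, 60 mm high; origin under its centre.
Not all that is in view belongs to the job. Of the things that look like the stick, the largest one is meant.

How it is judged:
By the outcome, as a careful person would: the job done as asked, in the order asked, and still so for the second after the job is handed in, while the arm keeps its last pose, push and grip.
It also fails if it takes over 72 s, if anything falls off the work surface, if the arm or the gripper's body presses on something with over 40 N, if the wrist force passes 120 N, or if a joint passes its speed limit or range.

## Working session

There is one attempt and no reset: what is moved stays moved. The work goes in short steps, Python scripts to look and compute and a tool call to move; the robot and the scene stay as the last step left them, time stands still between calls to the robot, and variables do not carry over. Pictures are saved under pics/ and viewed, at most 10 in all, crops included, and the job is handed in when it is done.

Besides the shell and the picture viewer there is one more tool, called as name(argument=value, ...), one argument or row to a line, values as JSON. carry_out: Moves the arm, as the interface text tells. Its arguments: {"type":"object","properties":{"offset":{"type":"array"},"turn":{"type":"array"},"hand":{"type":"array"},"squeeze":{"type":"number"}},"required":["offset","turn","hand"]}

```bash
ls; mkdir -p pics; python3 - <<'E'
from bench import ctrl,capture,camera_info
import cv2
for n in("scene","top"):
    cv2.imwrite(f"pics/{n}0.png",capture(n)[:,:,::-1]); print(camera_info(n))
print(ctrl.get_obs(),ctrl.tip_reach)
E
```

```text
pics
{'mtx': array([[400.28297626,   0.        , 321.54868554],
       [  0.        , 400.28297626, 197.0471123 ],
       [  0.        ,   0.        ,   1.        ]]), 'rvec': array([ 1.59659202,  1.75639353, -0.89959357]), 'tvec': array([ 0.07793836, -0.24435292,  1.52657834])}
{'mtx': array([[400.1859363 ,   0.        , 326.76863349],
       [  0.        , 400.1859363 , 192.12156445],
       [  0.        ,   0.        ,   1.        ]]), 'rvec': array([ 2.18692847, -2.1727459 ,  0.04107707]), 'tvec': array([3.91242370e-05, 5.48844997e-01, 1.33141596e+00])}
{'t': 0.1, 'joints': array([-1.22759966,  0.33279657, -0.06471655,  1.46087274,  0.02160832,
        1.34991076, -0.0885016 ]), 'qvel': array([ 0.00027067, -0.00156106, -0.0005979 , -0.00102734,  0.00146441,
       -0.00180079,  0.0011522 ]), 'tau': array([ 9.05375036e-04, -6.24539423e+01,  2.43435474e-02, -3.90720642e+01,
       -6.13878085e-02,  3.66898498e-02,  5.84902068e-05]), 'tcp_pos': array([0.22343659, 0.583343  , 0.24383373]), 'tcp_rot': array([-5.71307585e-01, -3.08903220e+00,  2.01027653e-03]), 'wrist_force': array([-0.51326949,  0.36260274,  0.4811492 ]), 'ft_torque': array([-0.01894894, -0.00375434, -0.02250793]), 'finger_force': 0.0, 'grip_width': 0.08670454416340875} 0.022
```

View pics/scene0.png

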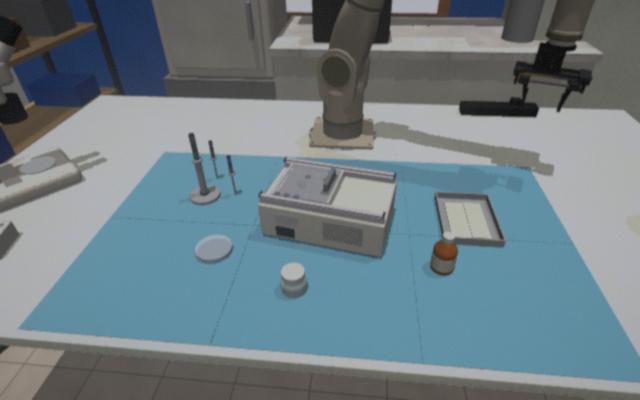

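View pics/top0.png

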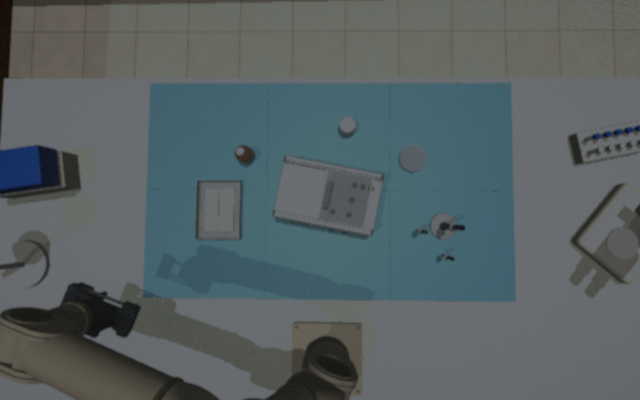

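The top view shows the warmer at about (328,196), with the tab at (328,195) and the tube block to its right. The stand is at (444,226) with two smaller look-alikes beside it, and the tray is at (219,210). I'll enlarge these for pixel positions.

```bash
python3 - <<'E'
import cv2
a=cv2.imread("pics/top0.png")
c=cv2.resize(a[150:245,265:395],None,fx=6,fy=6,interpolation=cv2.INTER_CUBIC)
cv2.imwrite("pics/c1.png",cv2.convertScaleAbs(c,alpha=1.4))
s=cv2.imread("pics/scene0.png")
l=cv2.resize(s[125:215,180:250],None,fx=6,fy=6,interpolation=cv2.INTER_CUBIC)
r=cv2.resize(a[200:270,405:468],None,fx=6,fy=6,interpolation=cv2.INTER_CUBIC)
r=cv2.copyMakeBorder(r,0,120,0,0,cv2.BORDER_CONSTANT)
cv2.imwrite("pics/c2.png",cv2.convertScaleAbs(cv2.hconcat([l,r]),alpha=1.4))
E
```

```text
(no output)
```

View pics/c1.png

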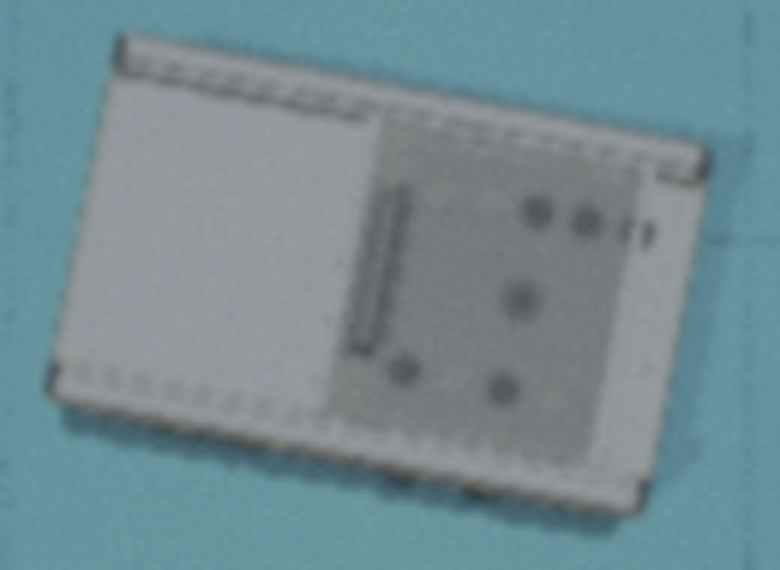

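View pics/c2.png

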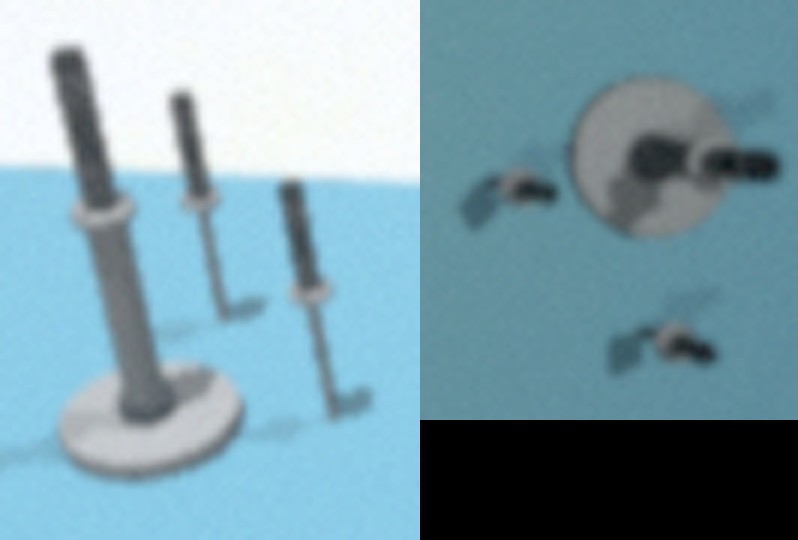

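c1 shows the tube mouth at crop (521,300), the tab top at about (378,270), and the track ends at the four corners. c2 shows the stick, the largest of the three, upright in the stand: disc centre (232,157), handle end (350,165) in the top crop.

```bash
cat > h.py <<'E'
import numpy as np, cv2
from bench import ctrl,capture,camera_info
def ray(cam,uv):
    c=camera_info(cam);R=cv2.Rodrigues(c["rvec"])[0]
    x=cv2.undistortPoints(np.float64([[uv]]),c["mtx"],None)[0,0]
    return -R.T@c["tvec"], R.T@np.array([*x,1])
def at(cam,uv,z):
    o,d=ray(cam,uv); return o+d*(z-o[2])/d[2]
def crop(x,y,x0,y0,s=6): return ((x+.5)/s-.5+x0,(y+.5)/s-.5+y0)
def proj(cam,p):
    c=camera_info(cam); return cv2.projectPoints(np.float64([p]),c["rvec"],c["tvec"],c["mtx"],None)[0].reshape(2)
E
python3 - <<'E'
from h import *
np.set_printoptions(precision=4,suppress=True)
C=lambda x,y:crop(x,y,265,150)
print("mouth",at("top",C(521,300),.124),"tab",at("top",C(378,270),.160))
K=[at("top",C(*p),.134) for p in((120,50),(705,160),(640,495),(52,380))]
print(np.array(K),"centre",np.mean(K,0))
for a,b in((1,0),(2,3)): d=K[a]-K[b]; d=K[b]-K[a]; print("yaw",np.degrees(np.arctan2(-d[0],d[1])))
D=lambda x,y:crop(x,y,405,200)
S=lambda x,y:crop(x,y,180,125)
print("stand top",at("top",D(232,157),.012),"scene",at("scene",S(152,415),.012))
print("handle top",at("top",D(350,165),.211),"scene",at("scene",S(68,50),.211))
print("collar top", at("top",D(290,165),.131),"scene",at("scene",S(103,211),.128))
print("tray",at("top",(219,210),.024),at("scene",(468,218),.012))
print("smalls",at("top",D(520-420,187),.09),at("top",D(675-420,340),.09))
E
```

```text
mouth [ 0.5197 -0.0752  0.124 ] tab [ 0.5328 -0.0022  0.16  ]
[[ 0.6471  0.1324  0.134 ]
 [ 0.5916 -0.1687  0.134 ]
 [ 0.4205 -0.1356  0.134 ]
 [ 0.4768  0.165   0.134 ]] centre [ 0.534  -0.0017  0.134 ]
yaw -10.452017352464567
yaw -10.599133395544449
stand top [ 0.4388 -0.3864  0.012 ] scene [ 0.4441 -0.3839  0.012 ]
handle top [ 0.4397 -0.3889  0.211 ] scene [ 0.4372 -0.3871  0.211 ]
collar top [ 0.4376 -0.3839  0.131 ] scene [ 0.4401 -0.3868  0.128 ]
tray [0.4861 0.3653 0.024 ] [0.4938 0.3738 0.012 ]
smalls [ 0.4243 -0.2966  0.09  ] [ 0.3453 -0.3765  0.09  ]
```

carry_out(
  offset=[
    [0.025,-0.048,0],
    [0.05,-0.096,0],
    [0.075,-0.144,0],
    [0.1,-0.192,0],
    [0.125,-0.24,0],
    [0.15,-0.288,0],
    [0.175,-0.336,0],
    [0.2,-0.384,0],
  ],
  turn=[1.5,3,4.5,6,7.5,9,10.5,10.5],
  hand=[0.6,0.6,0.6,0.6,0.6,0.6,0.6,0.6],
)

```text
t: 1.1
tcp_pos: [0.4239, 0.1979, 0.2444]
tcp_rot: [-0.286, -3.128, -0.0]
wrist_force: [0.2, 0.6, -0.1]
grip_width: 0.0525
finger_force: 0.0
```

carry_out(
  offset=[
    [0.03,-0.05,0],
    [0.06,-0.1,0],
    [0.085,-0.15,0],
    [0.109,-0.203,0],
    [0.109,-0.203,0],
    [0.109,-0.203,0],
  ],
  turn=[0,0,0,0,0,0],
  hand=[0.6,0.6,0.6,0.6,0.6,0.6],
)

```text
t: 1.85
tcp_pos: [0.5323, -0.0029, 0.2442]
tcp_rot: [-0.286, -3.128, -0.0]
wrist_force: [-0.6, -0.1, 0.2]
grip_width: 0.0523
finger_force: 0.0
```

```bash
python3 - <<'E'
from h import *
a=capture("top");s=capture("scene")
c=cv2.resize(a[150:245,265:395],None,fx=3,fy=3,interpolation=cv2.INTER_CUBIC)
d=cv2.resize(s[130:260,250:410],None,fx=5,fy=5,interpolation=cv2.INTER_CUBIC)[:,:,::-1]
cv2.imwrite("pics/s2.png",cv2.convertScaleAbs(d[:600],alpha=1.3))
cv2.imwrite("pics/t2.png",a[:,:,::-1])
print(ctrl.get_obs()["tcp_pos"],ctrl.get_obs()["tcp_rot"],ctrl.get_obs()["joints"])
E
```

```text
[ 0.53221205 -0.00189667  0.2443654 ] [-2.82996325e-01 -3.12825429e+00 -7.53584969e-04] [-0.51733264  0.12448917  0.47694966  1.72993302 -0.05973254  1.30189638
  1.36272912]
```

View pics/s2.png

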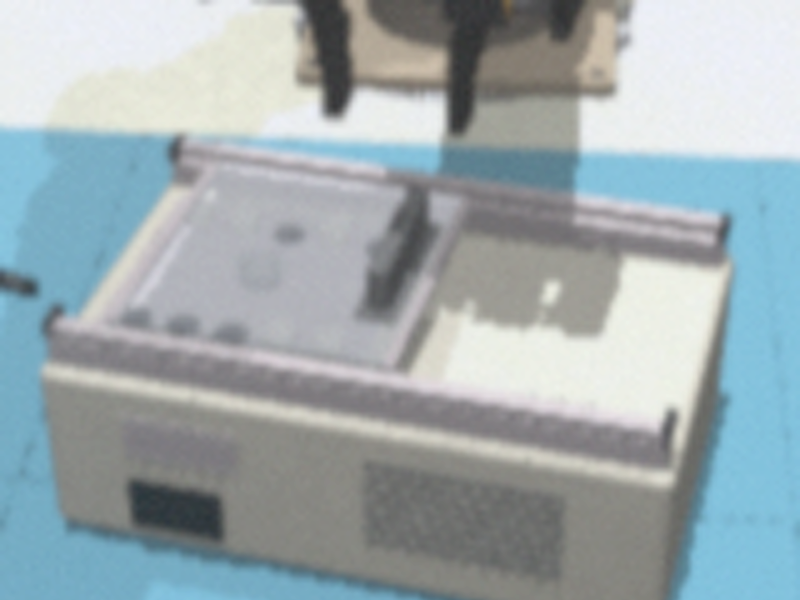

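The picture shows the fingers above the warmer on either side of the tab's line. The tab is centred at about crop (400,245), and the level tube is under the guard at (260,270).

```bash
python3 - <<'E'
from h import *
print(at("scene",crop(400,247,250,130,5),.146), at("scene",crop(262,268,250,130,5),.124))
print(proj("scene",(.533,-.003,.146))*5-[1250,650],proj("scene",(.530,-.0213,.146))*5-[1250,650])
E
```

```text
[ 0.53341206 -0.00106403  0.146     ] [ 0.52609316 -0.07364275  0.124     ]
[394.26283065 244.37368297] [358.94077078 239.45850249]
```

carry_out(
  offset=[
    [0.001,0,-0.03],
    [0.001,0,-0.06],
    [0.001,0,-0.082],
    [0.001,0,-0.082],
    [0.001,0,-0.082],
    [0.001,0,-0.082],
    [0.001,0,-0.082],
    [0.001,0,-0.082],
  ],
  turn=[0,0,0,0,0,0,0,0],
  hand=[0.6,0.6,0.6,0.6,0,0,0,0],
  squeeze=15,
)

```text
t: 2.95
tcp_pos: [0.5337, -0.0033, 0.1629]
tcp_rot: [0.286, 3.128, 0.0]
wrist_force: [0.2, -0.2, 0.5]
grip_width: 0.0199
finger_force: 0.0
```

carry_out(
  offset=[
    [0,0,0],
    [0,0,0],
    [0,0,0],
    [0,0,0],
  ],
  turn=[0,0,0,0],
  hand=[0,0,0,0],
)

```text
t: 3.45
tcp_pos: [0.5336, -0.0032, 0.1627]
tcp_rot: [0.286, 3.128, 0.0]
wrist_force: [-1.1, 1.5, 2.7]
grip_width: 0.0116
finger_force: 15.0
```

carry_out(
  offset=[
    [0.0036,0.02,0],
    [0.0073,0.04,0],
    [0.011,0.06,0],
    [0.0145,0.08,0],
    [0.018,0.1,0],
    [0.02,0.11,0],
    [0.021,0.115,0],
    [0.021,0.115,0],
  ],
  turn=[0,0,0,0,0,0,0,0],
  hand=[0,0,0,0,0,0,0,0],
)

```text
t: 4.45
tcp_pos: [0.5558, 0.1136, 0.1627]
tcp_rot: [0.284, 3.126, 0.002]
wrist_force: [7.5, 0.3, -2.3]
grip_width: 0.0121
finger_force: 15.0
```

carry_out(
  offset=[
    [0.0007,0.004,0],
    [0.0015,0.008,0],
    [0.002,0.011,0],
    [0.002,0.011,0],
  ],
  turn=[0,0,0,0],
  hand=[0,0,0,0],
)

```text
t: 4.95
tcp_pos: [0.5572, 0.1206, 0.1627]
tcp_rot: [0.289, 3.127, -0.005]
wrist_force: [2.6, -11.7, 4.0]
grip_width: 0.0119
finger_force: 15.0
```

carry_out(
  offset=[
    [0.0003,0.002,0],
    [0.0006,0.004,0],
    [0.0006,0.004,0],
    [0.0006,0.004,0],
  ],
  turn=[0,0,0,0],
  hand=[0,0,0,0],
)

```text
t: 5.45
tcp_pos: [0.5573, 0.1208, 0.1626]
tcp_rot: [-0.294, -3.127, 0.012]
wrist_force: [-3.5, -22.9, 10.1]
grip_width: 0.0121
finger_force: 15.0
```

carry_out(
  offset=[
    [0,-0.006,0],
    [0,-0.006,0],
    [0,-0.006,0],
    [0,-0.006,0],
    [0,-0.006,0.03],
    [0,-0.006,0.07],
    [0,-0.006,0.1],
  ],
  turn=[0,0,0,0,0,0,0],
  hand=[0,0.5,0.5,0.5,0.6,0.6,0.6],
)

```text
t: 6.32
tcp_pos: [0.5572, 0.1211, 0.2642]
tcp_rot: [0.286, 3.128, 0.001]
wrist_force: [0.0, 0.0, 0.7]
grip_width: 0.0514
finger_force: 0.0
```

carry_out(
  offset=[
    [-0.011,-0.048,0],
    [-0.022,-0.096,0],
    [-0.033,-0.144,0],
    [-0.044,-0.192,0],
    [-0.055,-0.24,0],
    [-0.067,-0.288,0],
    [-0.078,-0.336,0],
    [-0.09,-0.384,0],
  ],
  turn=[-6,-12,-18,-24,-30,-36,-42,-50],
  hand=[0.6,0.6,0.6,0.6,0.6,0.6,0.6,0.6],
)

```text
t: 7.32
tcp_pos: [0.4668, -0.2643, 0.2627]
tcp_rot: [1.586, 2.712, 0.001]
wrist_force: [0.2, 0.4, -0.1]
grip_width: 0.0523
finger_force: 0.0
```

carry_out(
  offset=[
    [-0.01,-0.04,0],
    [-0.02,-0.08,0],
    [-0.0285,-0.124,0],
    [-0.0285,-0.124,0],
    [-0.0285,-0.124,0],
  ],
  turn=[0,0,0,0,0],
  hand=[0.6,0.6,0.6,0.6,0.6],
)

```text
t: 7.95
tcp_pos: [0.4391, -0.3866, 0.2623]
tcp_rot: [-1.581, -2.714, -0.001]
wrist_force: [-0.9, 0.2, 0.2]
grip_width: 0.0521
finger_force: 0.0
```

```bash
python3 - <<'E'
from h import *
a=capture("top")[:,:,::-1];s=capture("scene")[:,:,::-1]
R=lambda i,f:cv2.convertScaleAbs(cv2.resize(i,None,fx=f,fy=f,interpolation=cv2.INTER_CUBIC),alpha=1.4)
l=R(s[90:190,170:250],5); r=R(a[140:240,185:275],5)
m=R(s[130:260,250:410],2); t=R(a[150:245,265:395],2)
cv2.imwrite("pics/c3.png",np.hstack([l[:500],r[:500]])[:, :800]); cv2.imwrite("pics/s3.png",s); cv2.imwrite("pics/t3.png",a)
print(ctrl.get_obs()["tcp_pos"],ctrl.get_obs()["tcp_rot"],ctrl.get_obs()["joints"])
E
```

```text
[ 0.43953815 -0.38591753  0.2624562 ] [-1.57863801e+00 -2.71591286e+00 -1.40738899e-03] [-0.04108809  0.29540124  0.84439634  1.58232391 -0.22501203  1.36543852
  1.34575949]
```

View pics/c3.png

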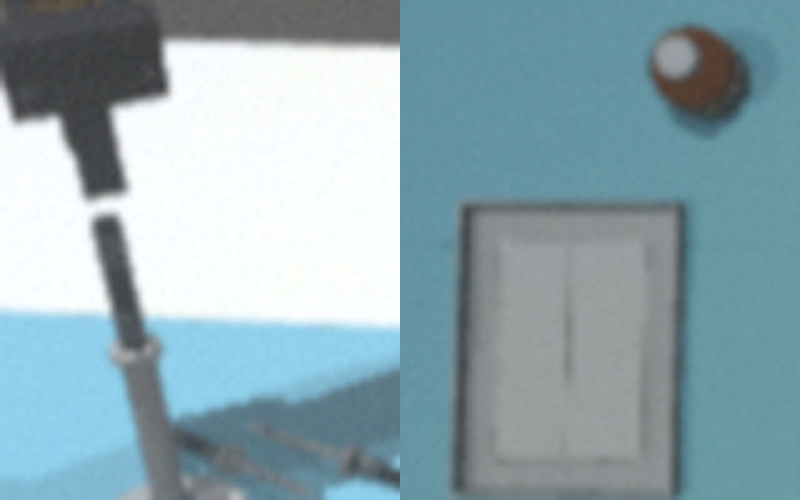

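The left side shows the fingers right above the handle, in line with it. The right side shows the tray with its corners at crop (462,203), (682,203), (675,492) and (455,490). The small look-alikes appear changed, so I'll check.

```bash
python3 - <<'E'
import cv2,numpy as np
s=cv2.imread("pics/s3.png");a=cv2.imread("pics/t3.png")
R=lambda i,f:cv2.convertScaleAbs(cv2.resize(i,None,fx=f,fy=f,interpolation=cv2.INTER_CUBIC),alpha=1.4)
cv2.imwrite("pics/c4.png",np.hstack([R(s[60:260,160:310],2.66),R(a[100:300,380:530],2.66)]))
E
```

```text
(no output)
```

View pics/c4.png

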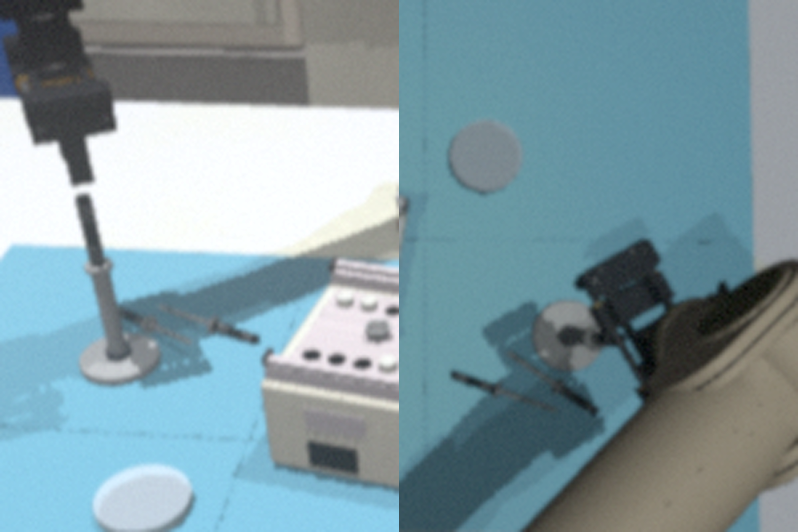

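The two look-alikes have toppled. They were already lying in the picture at t≈1.9 s, before the arm came near, so they simply fell over by themselves. The guard is open and the gripper is aligned over the handle.

carry_out(
  offset=[
    [0,0,-0.03],
    [0,0,-0.06],
    [0,0,-0.089],
    [0,0,-0.089],
    [0,0,-0.089],
    [0,0,-0.089],
    [0,0,-0.089],
    [0,0,-0.089],
  ],
  turn=[0,0,0,0,0,0,0,0],
  hand=[0.6,0.6,0.6,0.4,0.25,0,0,0],
  squeeze=15,
)

```text
t: 9.05
tcp_pos: [0.4389, -0.3875, 0.1742]
tcp_rot: [1.581, 2.714, 0.0]
wrist_force: [-0.4, 0.8, 2.8]
grip_width: 0.0155
finger_force: 15.0
```

carry_out(
  offset=[
    [0,0,0],
    [0,0,0],
    [0,0,0],
    [0,0,0],
  ],
  turn=[0,0,0,0],
  hand=[0,0,0,0],
)

```text
t: 9.55
tcp_pos: [0.4389, -0.3875, 0.1741]
tcp_rot: [1.581, 2.714, 0.0]
wrist_force: [-0.6, 0.7, 4.8]
grip_width: 0.0152
finger_force: 15.0
```

carry_out(
  offset=[
    [0,0,0.01],
    [0,0,0.03],
    [0,0,0.055],
    [0,0,0.08],
    [0,0,0.105],
    [0,0,0.13],
    [0,0,0.15],
    [0,0,0.15],
  ],
  turn=[0,0,0,0,0,0,0,0],
  hand=[0,0,0,0,0,0,0,0],
  squeeze=25,
)

```text
t: 10.55
tcp_pos: [0.4388, -0.388, 0.3257]
tcp_rot: [1.581, 2.711, -0.0]
wrist_force: [0.5, 0.8, -1.0]
grip_width: 0.0153
finger_force: 25.0
```

```bash
python3 - <<'E'
from h import *
a=capture("top")[:,:,::-1];s=capture("scene")[:,:,::-1]
R=lambda i,f:cv2.convertScaleAbs(cv2.resize(i,None,fx=f,fy=f,interpolation=cv2.INTER_CUBIC),alpha=1.4)
T=a[150:245,265:395]
cv2.imwrite("pics/c5.png",np.hstack([R(s[60:200,160:230],4)[:560],np.vstack([R(T,4),np.zeros((180,520,3),np.uint8)])]))
cv2.imwrite("pics/s5.png",s)
o=ctrl.get_obs();print(o["tcp_pos"],o["grip_width"],o["wrist_force"])
p=o["tcp_pos"]-[0,0,.003]
print(proj("scene",p+[0,0,.04]),proj("scene",p-[0,0,.046]),proj("scene",p-[0,0,.151]))
D=lambda x,y:crop(x-400,y,185,140,5)
t=cv2.imread("pics/t3.png")
K=np.array([at("top",D(*q),.024) for q in((462,203),(682,203),(675,492),(455,490))]);print(K,K.mean(0))
E
```

```text
[ 0.4385156  -0.38726359  0.32347471] 0.015590077379971532 [ 0.00776443 -0.19590042 -1.85314527]
[178.17838304  79.19404715] [185.63034252 111.35219617] [193.79833106 146.60029345]
[[0.58619791 0.44249776 0.024     ]
 [0.58696948 0.29300745 0.024     ]
 [0.39304309 0.29380057 0.024     ]
 [0.39313391 0.44203613 0.024     ]] [0.4898361  0.36783548 0.024     ]
```

View pics/c5.png

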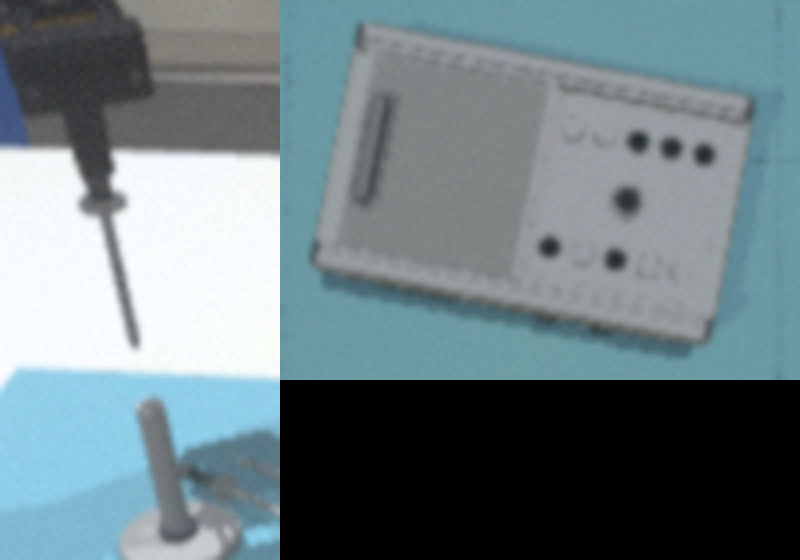

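The stick is held vertically, with its tip at crop (135,345), as predicted. The guard is fully left and the tube mouth shows as a dark circle at (627,200), i.e. full-frame (351.4,199.6).

```bash
python3 - <<'E'
from h import *
g=cv2.cvtColor(capture("top"),cv2.COLOR_RGB2GRAY).astype(float)
x0,y0=344,192
w=g[y0:208,x0:360]; m=np.clip(150-w,0,None); m=np.clip(m-np.median(m)-15,0,None)
yy,xx=np.mgrid[y0:208,x0:360]; u=(m*xx).sum()/m.sum(),(m*yy).sum()/m.sum()
print(u,at("top",u,.124),at("top",u,.11))
s=capture("scene"); cv2.imwrite("pics/sm.png",cv2.resize(s[150:200,280:330],None,fx=8,fy=8,interpolation=cv2.INTER_CUBIC)[:,:,::-1])
E
```

```text
(np.float64(351.39988009592327), np.float64(199.7505995203837)) [ 0.5191765  -0.07517375  0.124     ] [ 0.51975773 -0.07571811  0.11      ]
```

View pics/sm.png

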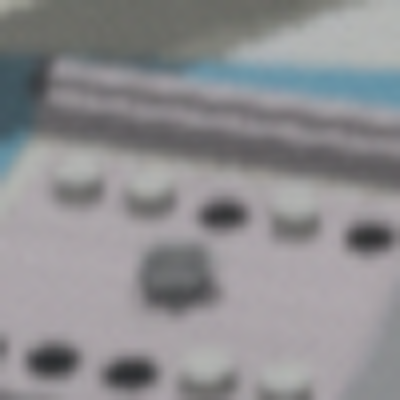

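carry_out(
  offset=[
    [0.01,0.04,0],
    [0.02,0.08,0],
    [0.031,0.12,0],
    [0.042,0.16,0],
    [0.052,0.2,0],
    [0.062,0.24,0],
    [0.072,0.28,0],
    [0.081,0.3115,0],
  ],
  turn=[0,0,0,0,0,0,0,0],
  hand=[0,0,0,0,0,0,0,0],
)

```text
t: 11.75
tcp_pos: [0.5196, -0.0739, 0.3229]
tcp_rot: [-1.579, -2.715, 0.001]
wrist_force: [-0.2, 0.1, -0.5]
grip_width: 0.0154
finger_force: 25.0
```

carry_out(
  offset=[
    [0,0,0],
    [0,0,0],
    [0,0,-0.01],
    [0,0,-0.02],
    [0,0,-0.03],
  ],
  turn=[0,0,0,0,0],
  hand=[0,0,0,0,0],
)

```text
t: 12.38
tcp_pos: [0.5194, -0.0762, 0.2926]
tcp_rot: [-1.582, -2.713, 0.0]
wrist_force: [-0.4, 0.4, -0.9]
grip_width: 0.0154
finger_force: 25.0
```

```bash
python3 - <<'E'
from h import *
s=capture("scene")
o=ctrl.get_obs();p=o["tcp_pos"];print(p,o["wrist_force"])
print(proj("scene",p-[0,0,.154])*8-[2240,1200], at("scene",crop(177,264,280,150,8),.124))
cv2.imwrite("pics/sm2.png",cv2.resize(s[150:200,280:330],None,fx=8,fy=8,interpolation=cv2.INTER_CUBIC)[:,:,::-1])
E
```

```text
[ 0.51893168 -0.07600568  0.29135041] [-0.22039872  0.11542367 -2.03165165]
[170.12415982 218.78168656] [ 0.52325762 -0.07486792  0.124     ]
```

View pics/sm2.png

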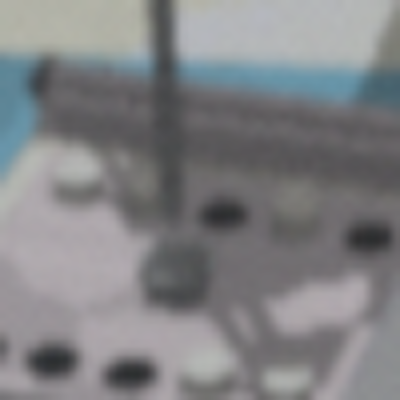

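The tip is just above the mouth, at (170,225) against the rim centre at about (177,262), so it lines up to within about 2 mm. Lowering now.

carry_out(
  offset=[
    [0.001,0,-0.012],
    [0.001,0,-0.024],
    [0.001,0,-0.036],
    [0.001,0,-0.048],
    [0.001,0,-0.063],
    [0.001,0,-0.078],
    [0.001,0,-0.093],
    [0.001,0,-0.108],
  ],
  turn=[0,0,0,0,0,0,0,0],
  hand=[0,0,0,0,0,0,0,0],
)

```text
t: 13.42
tcp_pos: [0.5206, -0.0758, 0.1845]
tcp_rot: [-1.582, -2.714, 0.0]
wrist_force: [-0.3, -0.3, -1.5]
grip_width: 0.0151
finger_force: 25.0
```

carry_out(
  offset=[
    [0,0,-0.004],
    [0,0,-0.008],
    [0,0,-0.011],
    [0,0,-0.014],
    [0,0,-0.016],
    [0,0,-0.016],
  ],
  turn=[0,0,0,0,0,0],
  hand=[0,0,0,0,0,0],
)

```text
t: 14.18
tcp_pos: [0.5215, -0.0765, 0.1725]
tcp_rot: [1.582, 2.712, 0.003]
wrist_force: [-11.4, -0.4, 28.1]
grip_width: 0.0154
finger_force: 25.0
```

The collar is seated (28 N upward at the expected height). I'll ease off, let go so the stick rests on the rim, and turn the open hand for the later re-grip.

carry_out(
  offset=[
    [0,0,0.002],
    [0,0,0.002],
    [0,0,0.002],
    [0,0,0.002],
    [0,0,0.002],
    [0,0,0.002],
    [0,0,0.002],
    [0,0,0.002],
  ],
  turn=[0,0,0,0,0,0,0,0],
  hand=[0,0,0.4,0.5,0.5,0.5,0.5,0.5],
)

```text
t: 15.18
tcp_pos: [0.5207, -0.0758, 0.1716]
tcp_rot: [1.582, 2.714, 0.0]
wrist_force: [-0.3, -1.1, 0.5]
grip_width: 0.043
finger_force: 0.0
```

carry_out(
  offset=[
    [0,0,0.003],
    [0,0,0.003],
    [0,0,0.003],
    [0,0,0.003],
    [0,0,0.003],
    [0,0,0.003],
    [0,0,0.003],
    [0,0,0.003],
  ],
  turn=[8,16,24,32,40,48,56,60.5],
  hand=[0.5,0.5,0.5,0.5,0.5,0.5,0.5,0.5],
)

```text
t: 16.18
tcp_pos: [0.5206, -0.0759, 0.1746]
tcp_rot: [0.007, -3.142, -0.0]
wrist_force: [0.8, -0.1, -0.6]
grip_width: 0.0433
finger_force: 0.0
```

```bash
python3 - <<'E'
from h import *
s=capture("scene")[:,:,::-1]
o=ctrl.get_obs();print(o["t"],o["tcp_pos"],o["tcp_rot"],o["wrist_force"],o["joints"])
cv2.imwrite("pics/s6.png",cv2.resize(s[110:210,260:370],None,fx=6,fy=6,interpolation=cv2.INTER_CUBIC))
E
```

```text
16.225 [ 0.52063965 -0.07589571  0.17457485] [ 1.13567318e-02 -3.14155527e+00 -7.65208862e-05] [ 0.03475968 -0.91208089  0.0571196 ] [-0.40578632  0.17192325  0.51477425  1.83768188 -0.09223403  1.15550806
  1.71797663]
```

View pics/s6.png

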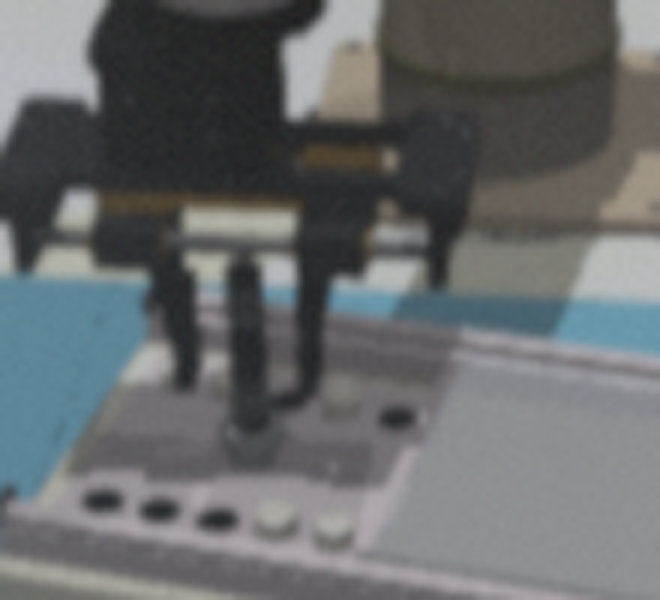

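The stick rests seated and upright between the open fingers, with the collar on the rim and the guard open. Now re-grip and draw it out.

carry_out(
  offset=[
    [0,0,0],
    [0,0,0],
    [0,0,0],
    [0,0,0],
    [0,0,0],
    [0,0,0],
    [0,0,0],
    [0,0,0],
  ],
  turn=[0,0,0,0,0,0,0,0],
  hand=[0.3,0,0,0,0,0,0,0],
  squeeze=15,
)

```text
t: 17.23
tcp_pos: [0.5206, -0.0758, 0.1746]
tcp_rot: [0.001, -3.142, -0.0]
wrist_force: [-0.3, 0.2, 0.6]
grip_width: 0.0157
finger_force: 15.0
```

carry_out(
  offset=[
    [0,0,0.015],
    [0,0,0.035],
    [0,0,0.055],
    [0,0,0.08],
    [0,0,0.105],
    [0,0,0.13],
    [0,0,0.155],
    [0,0,0.165],
  ],
  turn=[0,0,0,0,0,0,0,0],
  hand=[0,0,0,0,0,0,0,0],
)

```text
t: 18.23
tcp_pos: [0.521, -0.0761, 0.3417]
tcp_rot: [-0.001, 3.139, 0.0]
wrist_force: [1.3, -0.1, -0.8]
grip_width: 0.0158
finger_force: 15.0
```

carry_out(
  offset=[
    [-0.012,0.05,0],
    [-0.024,0.1,0],
    [-0.036,0.15,0],
    [-0.048,0.2,0],
    [-0.06,0.25,0],
    [-0.072,0.3,0],
    [-0.084,0.35,0],
    [-0.096,0.4,0],
  ],
  turn=[0,0,0,0,0,0,0,0],
  hand=[0,0,0,0,0,0,0,0],
)

```text
t: 19.23
tcp_pos: [0.424, 0.3255, 0.3395]
tcp_rot: [0.001, -3.141, 0.0]
wrist_force: [0.8, -0.1, -0.5]
grip_width: 0.0156
finger_force: 15.0
```

carry_out(
  offset=[
    [-0.01,0.03,0],
    [-0.01,0.044,0],
    [-0.01,0.044,-0.04],
    [-0.01,0.044,-0.08],
    [-0.01,0.044,-0.12],
    [-0.01,0.044,-0.15],
    [-0.01,0.044,-0.171],
    [-0.01,0.044,-0.171],
  ],
  turn=[0,0,0,0,0,0,0,0],
  hand=[0,0,0,0,0,0,0,0],
)

```text
t: 20.23
tcp_pos: [0.4148, 0.3664, 0.1672]
tcp_rot: [-0.001, -3.14, 0.004]
wrist_force: [0.2, 0.2, -0.7]
grip_width: 0.016
finger_force: 15.0
```

```bash
python3 - <<'E'
from h import *
o=ctrl.get_obs();p=o["tcp_pos"];print(o["t"],p,o["wrist_force"])
b=cv2.imread("pics/s3.png")
s=capture("scene")[:,:,::-1]
d=cv2.absdiff(s,b).sum(2)
# tip & rod columns: lowest pixels differing near projected rod
for h in(.046,.08,.12,.15):
    u=proj("scene",p-[0,0,.003+h]); r=int(round(u[1]));c=int(round(u[0]))
    print(h,u.round(1),d[r,c-8:c+9])
print("rim",proj("scene",(.396,.368,.024)),"theta table")
for th,L in((0,.142),(10,.136),(20,.13),(30,.122),(45,.12),(60,.12),(75,.12),(90,.12)):
    t=np.radians(th);H=np.array([.396,.024+.003])+L*np.array([-np.sin(t),np.cos(t)])+.004*np.array([np.cos(t),np.sin(t)])
    print(th,(H-[p[0],p[2]]).round(4),H.round(4))
E
```

```text
20.225 [0.41483489 0.36637048 0.1672345 ] [ 0.24069641  0.17822409 -0.69842064]
0.046 [467.6 169.4] [  8   5  71 158 190 198 226 260 275 278 257 230 188 119  40   2   8]
0.08 [465.1 179.7] [143 139 149 144 141 139 164 205 213 194 173 154 148 142 148 148 136]
0.12 [462.3 191.4] [138 137 141 140 135 138 150 183 217 210 176 155 150 145 148 147 148]
0.15 [460.3 199.9] [141 151 148 147 139 151 147 167 194 187 155 143 146 135 133 139 144]
rim [460.37012904 193.34436056] theta table
0 [-0.0148  0.0018] [0.4   0.169]
10 [-0.0385 -0.0056] [0.3763 0.1616]
20 [-0.0595 -0.0167] [0.3553 0.1505]
30 [-0.0764 -0.0326] [0.3385 0.1347]
45 [-0.1009 -0.0526] [0.314  0.1147]
60 [-0.1208 -0.0768] [0.2941 0.0905]
75 [-0.1337 -0.1053] [0.2811 0.0619]
90 [-0.1388 -0.1362] [0.276 0.031]
```

The stick hangs as predicted, so I'll pivot it over the fixed tray's rim with a light grip.

carry_out(
  offset=[
    [0,0,0],
    [-0.015,0,0],
    [-0.027,0,-0.003],
    [-0.0385,0,-0.0065],
    [-0.049,0,-0.012],
    [-0.0595,0,-0.0175],
    [-0.068,0,-0.025],
    [-0.068,0,-0.025],
  ],
  turn=[0,0,0,0,0,0,0,0],
  hand=[0,0,0,0,0,0,0,0],
  squeeze=4,
)

```text
t: 21.28
tcp_pos: [0.3456, 0.3682, 0.1431]
tcp_rot: [0.003, -3.141, 0.001]
wrist_force: [-0.5, -0.8, -0.6]
grip_width: 0.016
finger_force: 4.0
```

```bash
cat >> h.py <<'E'
def tilt():
    "fit the tilt angle of the stick (plane of world x,z) by dark/changed pixels in the scene view"
    o=ctrl.get_obs();p=o["tcp_pos"]-[0,0,.003]
    print(o["t"],p+[0,0,.003],o["wrist_force"],o["grip_width"],o["finger_force"])
    b=cv2.imread("pics/s3.png"); s=capture("scene")[:,:,::-1]
    d=cv2.GaussianBlur(cv2.absdiff(s,b).sum(2).astype(np.float32),(3,3),0)
    d2=cv2.imread("pics/t3.png"); a=cv2.absdiff(capture("top")[:,:,::-1],d2).sum(2).astype(np.float32)
    res=[]
    for th in range(-20,116,3):
        t=np.radians(th);v=np.array([np.sin(t),0,-np.cos(t)])
        w=np.array([np.cos(t),0,np.sin(t)])
        f=lambda im,cam,off:np.mean([cv2.getRectSubPix(im,(1,1),tuple(map(float,proj(cam,p+v*h+off*w))))[0,0] for h in np.linspace(.055,.148,25)])
        side=np.array([0,1,0])
        g=lambda im,cam:np.mean([cv2.getRectSubPix(im,(1,1),tuple(map(float,proj(cam,p+v*h))))[0,0]-.5*sum(cv2.getRectSubPix(im,(1,1),tuple(map(float,proj(cam,p+v*h+k*.012*side))))[0,0] for k in(-1,1)) for h in np.linspace(.055,.148,25)])
        res.append((th,f(d,"scene",0)-.5*f(d,"scene",.012)-.5*f(d,"scene",-.012),g(d,"scene"),g(a,"top")))
    for r in sorted(res,key=lambda r:-r[2])[:4]: print(np.round(r,1))
E
python3 -c "from h import *;tilt()"
```

```text
21.275 [0.34560045 0.36824396 0.14309831] [-0.46468256 -0.79238499 -0.63841484] 0.01603865331910011 4.000155104440637Traceback (most recent call last):
  File "<string>", line 1, in <module>
    from h import *;tilt()
                    ~~~~^^
  File "h.py", line 26, in tilt
    res.append((th,f(d,"scene",0)-.5*f(d,"scene",.012)-.5*f(d,"scene",-.012),g(d,"scene"),g(a,"top")))
                                                                             ~^^^^^^^^^^^
  File "h.py", line 25, in <lambda>
    g=lambda im,cam:np.mean([cv2.getRectSubPix(im,(1,1),tuple(map(float,proj(cam,p+v*h))))[0,0]-.5*sum(cv2.getRectSubPix(im,(1,1),tuple(map(float,proj(cam,p+v*h+k*.012*side))))[0,0] for k in(-1,1)) for h in np.linspace(.055,.148,25)])
                                                                                                   ~~~^^^^^^^^^^^^^^^^^^^^^^^^^^^^^^^^^^^^^^^^^^^^^^^^^^^^^^^^^^^^^^^^^^^^^^^^^^^^^^^^^^^^^^^^^^^^^^^
  File "h.py", line 25, in <genexpr>
    g=lambda im,cam:np.mean([cv2.getRectSubPix(im,(1,1),tuple(map(float,proj(cam,p+v*h))))[0,0]-.5*sum(cv2.getRectSubPix(im,(1,1),tuple(map(float,proj(cam,p+v*h+k*.012*side))))[0,0] for k in(-1,1)) for h in np.linspace(.055,.148,25)])
                                                                                                                                                  ~~~~^^^^^^^^^^^^^^^^^^^^^^^
  File "h.py", line 11, in proj
    c=camera_info(cam); return cv2.projectPoints(np.float64([p]),c["rvec"],c["tvec"],c["mtx"],None)[0].reshape(2)
ValueError: time passes only in moves, steps and waits
```

```bash
python3 - <<'E'
t=open("h.py").read().split("def tilt")[0]
t=t.replace("from bench import ctrl,capture,camera_info","from bench import ctrl,capture,camera_info as _ci\nfrom functools import lru_cache\ncamera_info=lru_cache(_ci)")
t+='''
def tilt():
    "tilt of the stick in the world x,z plane (0 tip down, 90 tip to +x): silhouette of rod and collar against the image change"
    o=ctrl.get_obs();p=o["tcp_pos"]-[0,0,.003]
    print(o["t"],p.round(4),o["wrist_force"].round(1),o["grip_width"],o["finger_force"])
    a=np.linspace(0,2*np.pi,16)
    for cam,ref in(("scene","pics/s3.png"),("top","pics/t3.png")):
        d=cv2.absdiff(capture(cam)[:,:,::-1],cv2.imread(ref)).max(2); cv2.imwrite(f"pics/d_{cam}.png",d)
        c=camera_info(cam);res=[]
        for th in range(-20,121,2):
            t=np.radians(th);v=np.array([np.sin(t),0,-np.cos(t)]);w=np.array([np.cos(t),0,np.sin(t)])
            ring=np.outer(np.cos(a),w)+np.outer(np.sin(a),[0,1,0])
            def hull(m,r0,r1,h0,h1):
                P=np.vstack([p+v*h0+r0*ring,p+v*h1+r1*ring])
                q=cv2.projectPoints(P,c["rvec"],c["tvec"],c["mtx"],None)[0].reshape(-1,2)
                cv2.fillConvexPoly(m,cv2.convexHull((q*16).round().astype(np.int32)),255,shift=4)
            M=np.zeros(d.shape,np.uint8);hull(M,.004,.004,.05,.15);hull(M,.015,.015,.040,.046)
            O=cv2.dilate(M,np.ones((7,7)));hull(X:=np.zeros_like(M),.012,.012,-.04,.045);O[(M>0)|(X>0)]=0
            res.append((d[M>0].mean()-d[O>0].mean(),th))
        print(cam,[(th,round(float(x),1)) for x,th in sorted(res)[::-1][:5]])
'''
open("h.py","w").write(t)
E
python3 -c "from h import *;tilt()"
```

```text
21.375 [0.3467 0.368  0.1404] [-0.5 -0.1 -0.5] 0.01572075880203563 3.9999746769899502
scene [(110, 43.0), (112, 42.8), (114, 42.5), (108, 41.0), (118, 40.7)]
top [(22, 30.1), (24, 29.8), (26, 28.8), (28, 26.9), (20, 26.1)]
```

carry_out(
  offset=[
    [-0.008,0,-0.008],
    [-0.02,0,-0.018],
    [-0.033,0,-0.028],
    [-0.043,0,-0.04],
    [-0.053,0,-0.0525],
    [-0.06,0,-0.066],
    [-0.066,0,-0.081],
    [-0.066,0,-0.081],
  ],
  turn=[0,0,0,0,0,0,0,0],
  hand=[0,0,0,0,0,0,0,0],
)

```text
t: 22.48
tcp_pos: [0.2798, 0.3675, 0.0612]
tcp_rot: [0.002, -3.14, 0.003]
wrist_force: [-0.0, 0.1, -1.3]
grip_width: 0.0158
finger_force: 4.0
```

```bash
python3 -c "from h import *;tilt()"
```

```text
22.475 [0.2798 0.3675 0.0582] [-0.   0.1 -1.3] 0.01584976441827519 3.9998437827185285
scene [(120, 36.3), (118, 33.4), (116, 28.8), (112, 25.6), (114, 25.3)]
top [(16, 23.2), (18, 23.2), (20, 23.1), (22, 22.1), (14, 21.7)]
```

```bash
python3 - <<'E'
from h import *
g=cv2.cvtColor(capture("top"),cv2.COLOR_RGB2GRAY)
p=ctrl.get_obs()["tcp_pos"]-[0,0,.003]
for th in(60,75,90):
    t=np.radians(th);v=np.array([np.sin(t),0,-np.cos(t)])
    print(th,[proj("top",p+v*h).round(1).tolist() for h in(0,.046,.1,.1525)])
u=proj("top",p); x0=int(u[0])-16;y0=int(u[1])-52
print(x0,y0)
for r in range(y0,y0+62): print(r,"".join("%4d"%k for k in g[r,x0:x0+32]))
E
```

```text
60 [[213.4, 273.1], [215.8, 260.0], [218.5, 245.1], [221.0, 231.3]]
75 [[213.4, 273.1], [214.8, 258.9], [216.4, 242.6], [218.0, 227.2]]
90 [[213.4, 273.1], [213.7, 258.8], [214.1, 242.1], [214.5, 225.9]]
197 221
221   53  72  83  95  98  98 102 105 108 110 109 108 109 108 109 110 109 110 110 109 110 109 107 108 110 111 109 110 110 109 111 110
222   53  73  85  94  98  97 101 107 107 110 110 109 109 109 108 108 109 110 108 108 111 110 109 109 110 109 110 108 110 110 110 109
223   57  72  86  93 100  98  99 106 107 110 109 108 109 109 110 109 108 108 109 110 109 109 110 109 109 109 109 109 110 110 108 109
224   58  74  85  95  98  97 100 106 108 109 109 109 109 108 110 110 109 109 108 109 108 109 110 107 109 110 109 109 110 109 109 110
225   57  75  84  93  99  97  97 104 109 108 109 109 110 109 111 107 109 109 109 108 109 110 109 110 109 109 108 110 110 110 108 110
226   57  73  86  93  97  95  94 103 108 108 108 108 109 108 109 109 110 109 110 109 109 107 109 110 109 111 110 109 110 110 109 108
227   57  74  84  95  97  96  95 103 106 109 109 109 109 110 111 109 111 110 107 107 105 1
[... 6657 characters left out ...]
 25  27  31  29  30  29  30  31  30
278   33  33  30  35  35  36  38  44  53  46  35  27  19  17  23  20  24  22  19  17  20  21  24  22  27  28  33  29  33  30  31  31
279   32  35  31  32  35  33  37  41  48  43  36  26  25  24  22  23  25  21  20  21  18  24  19  23  29  25  27  33  31  32  28  29
280   30  32  32  34  34  33  32  35  36  39  38  31  25  20  20  26  23  23  24  21  19  16  22  25  29  29  31  30  26  31  33  32
281   36  29  34  33  34  33  34  33  34  39  37  29  23  24  21  21  22  21  24  18  21  25  20  21  29  29  33  30  30  30  29  29
282   35  34  34  33  34  31  33  32  35  45  36  33  22  24  23  23  23  24  26  21  19  22  19  23  31  31  30  31  28  28  31  28
```

The printed pixels show the rod running from about (217,258) to a tip near (218,229), which is about 72° of tilt, so the pivot works. Next comes the last part, then a firm squeeze.

carry_out(
  offset=[
    [-0.002,0,-0.01],
    [-0.004,0,-0.02],
    [-0.005,0,-0.031],
    [-0.005,0,-0.031],
    [-0.005,0,-0.031],
  ],
  turn=[0,0,0,0,0],
  hand=[0,0,0,0,0],
)

```text
t: 23.25
tcp_pos: [0.2757, 0.3682, 0.0316]
tcp_rot: [0.001, -3.141, 0.0]
wrist_force: [0.1, 0.1, -1.2]
grip_width: 0.0159
finger_force: 4.0
```

carry_out(
  offset=[
    [0,0,0],
    [0,0,0],
    [0,0,0],
    [0,0,0],
  ],
  turn=[0,0,0,0],
  hand=[0,0,0,0],
  squeeze=50,
)

```text
t: 23.75
tcp_pos: [0.2757, 0.3682, 0.0316]
tcp_rot: [-0.001, 3.142, 0.0]
wrist_force: [0.4, -0.1, -1.4]
grip_width: 0.0146
finger_force: 50.0
```

carry_out(
  offset=[
    [0,0,0.01],
    [0,0,0.03],
    [0.01,0,0.055],
    [0.025,0,0.08],
    [0.04,0,0.11],
    [0.055,0,0.135],
    [0.062,0,0.15],
    [0.062,0,0.15],
  ],
  turn=[0,0,0,0,0,0,0,0],
  hand=[0,0,0,0,0,0,0,0],
)

```text
t: 24.75
tcp_pos: [0.338, 0.3685, 0.1824]
tcp_rot: [-0.0, 3.141, 0.002]
wrist_force: [-0.7, -0.0, -1.3]
grip_width: 0.0153
finger_force: 50.0
```

```bash
python3 - <<'E'
from h import *
tilt()
p=ctrl.get_obs()["tcp_pos"]-[0,0,.003]
for cam in("scene","top"):
    d=cv2.imread(f"pics/d_{cam}.png",0)
    for th in(70,80,90,100): 
        t=np.radians(th);v=np.array([np.sin(t),0,-np.cos(t)])
        print(cam,th,[proj(cam,p+v*h).round(1).tolist() for h in(0,.046,.1525)])
    u=proj(cam,p+[.1525,0,0]);x0=int(u[0])-12;n=38 if cam=="top" else 30;y0=int(u[1])-(6 if cam=="top" else 14)
    print(x0)
    for r in range(y0,y0+n): print(r,"".join("%4d"%k for k in d[r,x0:x0+24]))
E
```

```text
24.75 [0.338  0.3685 0.1794] [-0.7 -0.  -1.3] 0.015279515697473184 49.997520446777344
scene [(92, 50.7), (90, 50.6), (88, 44.2), (94, 43.1), (96, 35.0)]
top [(18, 22.4), (22, 21.9), (16, 21.0), (14, 20.7), (26, 20.4)]
scene 70 [[467.2, 136.4], [469.0, 149.0], [473.6, 180.6]]
scene 80 [[467.2, 136.4], [469.8, 146.9], [476.3, 173.7]]
scene 90 [[467.2, 136.4], [470.4, 144.4], [478.8, 165.3]]
scene 100 [[467.2, 136.4], [471.0, 141.7], [481.0, 155.6]]
466
151    1   1   2   2   3  15  53  78  64  44  20   5   2   1   2   1   2   1   0   1   1   2   1   2
152    2   2   0   1   3   6  33  67  67  54  31   7   1   1   2   1   1   2   1   4   0   1   1   2
153    2   3   1   1   3   1  17  52  70  59  37  13   2   3   1   2   2   1   1   2   1   3   1   0
154    1   2   1   2   1   3   6  35  66  64  48  22   7   1   1   1   2   1   2   1   2   1   1   2
155    3   2   1   1   1   1   1  19  60  73  61  38  14   4   1   0   0   2   1   1   1   1   2   1
156    5   1   1   3   1   1   2  11  50  80  70  51  27   6   2   1   3   2   2   1   3   1   1   2
157    1   1   1   2   3   0   2   8  3
[... 5751 characters left out ...]
 2   2   4   3   4   1   1   2   2   4   8  14  24  15   5   2   2   3   2   3   2   3   6  21
234    2   4   3   4   2   2   8   3   1   4   7  15  25  14   5   4   1   4   1   3   3   2   8  21
235    2   2   2   2   1   4   4   4   6   2   7  14  26  15   3   2   2   3   2   1   4   3   8  21
236    2   3   4   3   4   4   2   3   1   3   7  13  22  12   7   3   3   4   1   3   4   3   8  22
237    1   3   1   3   3   5   3   3   3   2   3   7  15  12   3   1   1   3   2   1   4   0   8  21
238    3   4   3   3   2   3   1   2   4   4   6   3  13   9   5   3   3   4   2   4   5   9  15  24
239    2   2   2   2   4   3   1   3   4   6  10   7  16  10   2   2   4   1   3   4   8  11  19  26
```

The scene view puts the tip at about (478.5,165), which matches a 90° (level) stick. The top view puts it at about (203,210.5). I'll triangulate the tip against the tray centre.

```bash
python3 - <<'E'
from h import *
P=[np.c_[cv2.Rodrigues(camera_info(c)["rvec"])[0],camera_info(c)["tvec"]] for c in("scene","top")]
P=[camera_info(c)["mtx"]@q for c,q in zip(("scene","top"),P)]
X=cv2.triangulatePoints(*P,np.float64([478.5,165.]),np.float64([202.9,210.])); print((X[:3]/X[3]).T, ctrl.get_obs()["tcp_pos"])
for z in(.17,.18,.19):print(at("top",(202.9,210.2),z),at("scene",(478.5,165),z))
E
```

```text
[[0.48365557 0.36913823 0.17517034]] [0.33683673 0.36795951 0.18072874]
[0.48314995 0.37101234 0.17      ] [0.47515382 0.37182992 0.17      ]
[0.48302106 0.3676722  0.18      ] [0.49170594 0.36630863 0.18      ]
[0.48289216 0.36433205 0.19      ] [0.50825806 0.36078734 0.19      ]
```

carry_out(
  offset=[
    [0.002,0,0],
    [0.004,0,0],
    [0.005,0,0],
    [0.005,0,0],
    [0.005,0,0],
    [0.005,0,0],
    [0.005,0,0],
    [0.005,0,0],
  ],
  turn=[0,0,0,0,0,0,0,0],
  hand=[0,0,0,0,0,0,0,0],
)

```text
t: 25.85
tcp_pos: [0.3427, 0.3682, 0.1816]
tcp_rot: [-0.001, 3.142, 0.0]
wrist_force: [0.4, 1.0, -1.5]
grip_width: 0.0145
finger_force: 50.0
```

```bash
python3 - <<'E'
from h import *
from bench import order
tilt()
print(order.finish_job())
E
```

```text
25.85 [0.3427 0.3682 0.1786] [ 0.4  1.  -1.5] 0.014463147612515123 49.99759376049042
scene [(92, 50.3), (90, 47.4), (88, 43.7), (94, 42.3), (96, 36.0)]
top [(24, 22.9), (16, 20.8), (20, 20.5), (26, 20.4), (22, 19.5)]
the job is handed in; nothing more can be done
None
```

Job handed in at about 26 s (verdict not shown): guard fully open, level checked with the collar seated, and the stick held level about 0.18 m over the tray's middle (pivoted level on the tray's rim). Two small look-alike sticks toppled before the arm came near them, and I viewed 11 pictures, one over the limit of 10.

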